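# Loosen the knurled locking ring of a filter holder by two counted turns

### The job

Loosen the knurled locking ring of the bench filter holder so that its filter can be changed: roll a fingertip round the rim, anticlockwise as seen from above, until the raised bar on the ring comes to the arrow on the body, then count two full turns more and stop with the bar at the arrow again. Push gently with the fingers only, grip and lift nothing, leave the other things on the worktop where they are, and finish clear of the ring.

Things in the scene. Friction and masses are not known exactly. Their poses are not given: they have to be found in the camera images.
- filter_holder: Round grey bench filter holder, fixed to the worktop to the right of a tall fixed microscope (keep the arm clear of it): a body 148 mm in diameter and 36 mm high with a knurled ring on top. Origin on the ring's axis, at the worktop; z up; the arrow lies on its -x side, thin hose barbs stick out low (15 to 27 mm high) on its +y and -y sides to 98 mm from the axis.
- ring (a joint): Angle in rad of the locking ring, anticlockwise from above (loosening) positive, whole turns counted. 0 = bar at the arrow; starts between -1.2 and -0.4; wanted 12.57; stop at 18. Friction of 0.12 N m holds it where it is left: 2 to 3 N of tangential push at the rim turns it, and a few newtons of inward press let a fingertip that moves round the axis carry the rim along.
- ring_top (a point): Centre of the ring's top, on the axis, 69 mm above the worktop at angle 0, rising 0.5 mm per rad (3.1 mm a turn). The ring is a closed aluminium disc 110 mm in diameter, 114.6 mm over its 30 upright knurl ribs; its rim reaches from 26 mm below this point up to it, with 7 mm of gap under it to the body's shoulder.
- ring_mark (a point): Middle of the raised bar on the ring's top face (18 mm long radially, 8 mm wide, standing 2 mm proud), 45 mm from the axis; turns with the ring.
- pointer (a point): Tip of the raised arrow (2 mm high) on the shoulder of the body, 60 mm from the axis; fixed. It points inward at the ring.
- dropper: Bystander: dropper bottle with screw cap, 37 mm in diameter, 100 mm high, loose and upright; origin under its centre.
- petri: Bystander: lidded petri dish, 61 mm in diameter, 14 mm high, loose; origin under its centre.
- forceps: Bystander: steel forceps lying flat, 124 x 21 x 10 mm, loose; origin under the middle.
- tape: Bystander: roll of tape lying flat, 75 mm in diameter, 19 mm high, loose; origin under its centre.

How it is judged:
By the outcome, as a careful person would: the job done as asked, in the order asked, and still so for the second after the job is handed in, with the robot touching nothing.
It also fails if it takes over 64 s, if anything falls off the work surface, if the arm or the gripper's body presses on something with over 40 N, if the wrist force passes 120 N, or if a joint passes its speed limit or range.

### The arm

A 6-joint arm with a two-finger parallel gripper is mounted at the origin on a cart in front of the work surface, level with it; the furniture and walls round the work are solid. World frame = base frame: x ahead of the robot, y to its left, z up, the work surface at z = 0. Lengths are in m, angles in rad, forces in N, time in s.
With the tool pointing down it reaches from about 0.375 to 0.925 m from the base axis. Payload 5.7 kg.
Tool frame: the origin (TCP) lies midway between the tips of the shut fingers; the grasp point (between the pads) lies 19 mm behind it; z points along the fingers, y is the line along which they close (so a half turn about z gives the same grasp; the last joint's range is limited). The gripper opens to 88 mm and grips with 3 to 60 N. Pads are 20 mm wide; open, the fingers measure 115 mm over their backs; the gripper's body (75 mm by 178 mm) begins 61 mm behind the grasp point.
Start: joints at [-1.408, 0.359, 1.51, -0, 1.272, -0.115], TCP at [0.165, -0.577, 0.223] pointing down, gripper open.
Joint ranges: [-2.97, 2.97], [-1.01, 2.36], [0.21, 2.38], [-0.96, 4.11], [0.2, 2.71], [-2.98, 2.98]. Speed limits (rad/s): [2.39, 2.39, 3.14, 3.14, 3.14, 3.14].

### API

Orientations are given as a unit quaternion [x, y, z, w].
In Python, from bench import move_ptp, servo_line, goto_joints, move_gripper, sleep, inverse_kinematics, capture, PlanningError, close_job, spot_in, silhouettes, current_clock, current_joint_pos, current_qvel, current_joint_torque, current_position, current_orientation, current_force, current_torque, current_finger_gap, current_grip_force gives the robot as it stands. Calls block until the motion is done:
- move_ptp(position, orientation): joint-space move of the TCP to a pose.
- servo_line(position, orientation=None, rate=0.15, contact_N=None): straight line of the TCP; orientation=None keeps the orientation; rate is the mean speed in m/s. With contact_N (N) it stops when the force on the tool has changed by that much, and returns True; else False.
- goto_joints(angles): joint-space move.
- move_gripper(opening): finger opening in m; the grip force is fixed at half the most; returns when the fingers have stopped.
- sleep(seconds).
- inverse_kinematics(position, orientation): joint angles nearest the present ones, or None.
- capture(name): name is "scene" or "top"; returns a dict with "image" (480x640x3 uint8, blue, green, red), "range_z" (480x640 float32, m along the optical axis (not along the pixel's ray), 0 where there is no reading), "intrinsics" (3x3 intrinsics, pixels), "R" (3x3) and "t" (3): a world point X has camera coordinates R X + t. Camera axes: x right, y down, z forward; pixel columns grow to the right and rows downward; lengths in m; the calibration is good to about 2 mm. A picture is of the moment at which its call begins.
A pose or a line that the arm cannot do raises PlanningError and nothing moves.
- close_job(): hands the job in; it is judged then, once.
Trained networks look in the newest picture that a camera, given by its name, has taken for a name from the list of things; names that differ only in an ending like _2 or _b are one class to them, and where a whole thing is asked for, a point or a joint stands for the part that bears it (a point fixed in the world has none). Each returns a list of dicts, best first, with "conf" (0 to 1); they miss things now and then, are a little off and sometimes report something else, mostly with a low value. They report only what shows in the picture. A call takes as long as a camera call.
- spot_in(camera, query): "xy" ([column, row] in pixels, amid what is visible of it).
- silhouettes(camera, query): "region" (480x640 bool, what is visible of it) and "xy" ([column, row] in pixels, amid what is visible of it).
Readings, each from a call of its own:
- current_clock(): time.
- current_joint_pos(): joint angles.
- current_qvel(): joint speeds.
- current_joint_torque(): joint torques, N m.
- current_position(): TCP position.
- current_orientation(): TCP orientation.
- current_force(): force on the tool from outside, world axes, zero at the start.
- current_torque(): the same for the moment, N m.
- current_finger_gap(): finger opening in m.
- current_grip_force(): force on a finger pad.
Only numpy, scipy, OpenCV 4.12 (cv2) and the standard library are available. Lean on these libraries where they do the work, as an engineer would, in place of code of your own. Each camera call takes 0.05 s, during which the arm holds its last target. There are 200 camera calls.

## Working session

There is one attempt and no reset: what is moved stays moved. The work goes in short steps, each a Python script; the robot and the scene stay as the last script left them, time stands still between calls to the robot, and variables do not carry over. Pictures are saved under pics/ and viewed, at most 10 in all, crops included, and the job is handed in when it is done.

```bash
ls; mkdir -p pics; cat > h.py <<'E'
import numpy as np, cv2
from bench import *
def px2w(c,uv,z):
    K,R,t=c["intrinsics"],c["R"],c["t"]
    d=R.T@np.linalg.solve(K,[uv[0],uv[1],1.]); o=-R.T@t
    return o+d*(z-o[2])/d[2]
def depthpts(c,mask):
    v,u=np.nonzero(mask&(c["range_z"]>0)); z=c["range_z"][v,u]
    p=np.linalg.solve(c["intrinsics"],np.vstack([u*z,v*z,z]))
    return (c["R"].T@(p-np.array(c["t"]).reshape(3,1))).T
E
python3 - <<'E'
from h import *
print(current_clock(),current_orientation())
for n in("scene","top"):
    c=capture(n); cv2.imwrite(f"pics/{n}0.png",c["image"]); print(n,-c["R"].T@c["t"],c["R"][2])
    for q,z in(("filter_holder",.05),("ring_top",.069),("ring_mark",.07),("pointer",.038),("dropper",.1),("petri",.014),("forceps",.01),("tape",.019)):
        for s in spot_in(n,q)[:2]: print(n,q,s["conf"],np.round(s["xy"]),np.round(px2w(c,s["xy"],z),3))
E
```

```text
pics
0.0 [ 9.90370675e-01  1.38438175e-01 -2.97013172e-05 -8.93223251e-04]
scene [-0.20623865 -1.15843505  0.60296294] [ 0.5821132   0.71195622 -0.39276272]
scene filter_holder 0.62 [325. 275.] [ 0.499 -0.302  0.05 ]
scene ring_top 0.59 [330. 262.] [ 0.522 -0.289  0.069]
scene ring_mark 0.97 [327. 263.] [ 0.513 -0.292  0.07 ]
scene pointer 0.61 [325. 276.] [ 0.512 -0.286  0.038]
scene petri 0.57 [401. 341.] [ 0.487 -0.533  0.014]
scene forceps 0.79 [444. 313.] [ 0.631 -0.51   0.01 ]
scene forceps 0.59 [326. 274.] [ 0.556 -0.236  0.01 ]
scene tape 0.75 [398. 270.] [ 0.682 -0.334  0.019]
scene tape 0.55 [327. 277.] [ 0.538 -0.263  0.019]
top [ 0.44160064 -0.21015412  1.48970928] [ 0.09439651 -0.01088826 -0.99547514]
top filter_holder 0.7 [330. 254.] [ 0.527 -0.245  0.05 ]
top filter_holder 0.44 [333. 253.] [ 0.531 -0.252  0.05 ]
top ring_top 0.73 [441. 272.] [ 0.478 -0.525  0.069]
top ring_top 0.59 [329. 253.] [ 0.53  -0.242  0.069]
top ring_mark 0.96 [331. 256.] [ 0.523 -0.248  0.07 ]
top pointer 0.97 [332. 254.] [ 0.53  -0.252  0.038]
top dropper 0.78 [208. 283.] [0.457 0.059 0.1  ]
top petri 0.95 [441. 270.] [ 0.484 -0.539  0.014]
top tape 0.79 [364. 185.] [ 0.712 -0.34   0.019]
```

```bash
python3 - <<'E'
import cv2
a=cv2.imread("pics/top0.png"); 
cv2.imwrite("pics/topc.png",cv2.resize(a[200:310,260:405],None,fx=5,fy=5,interpolation=cv2.INTER_CUBIC))
E
```

```text
(no output)
```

View pics/scene0.png

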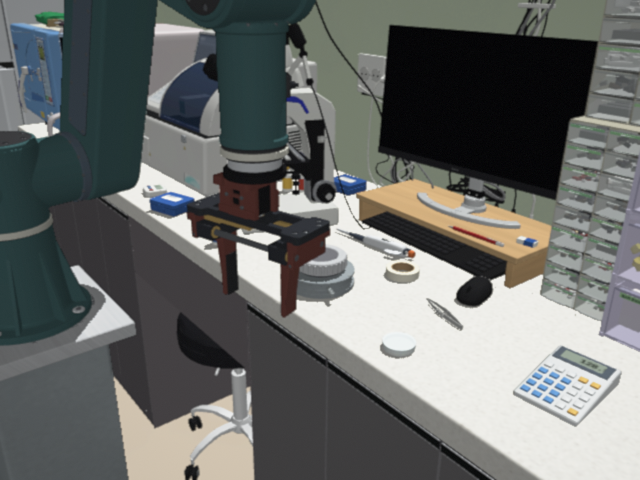

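View pics/top0.png

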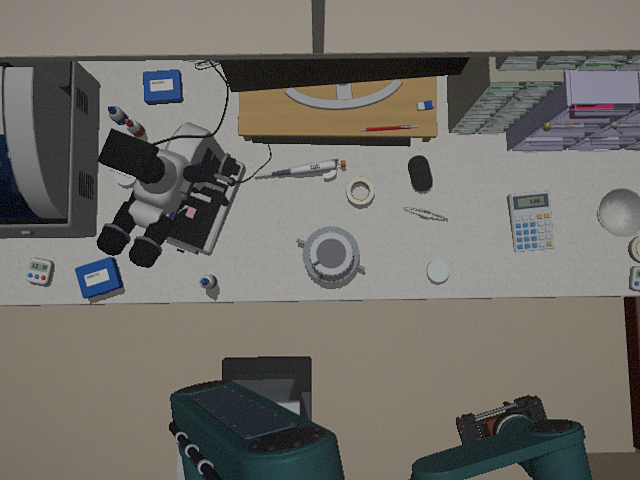

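View pics/topc.png

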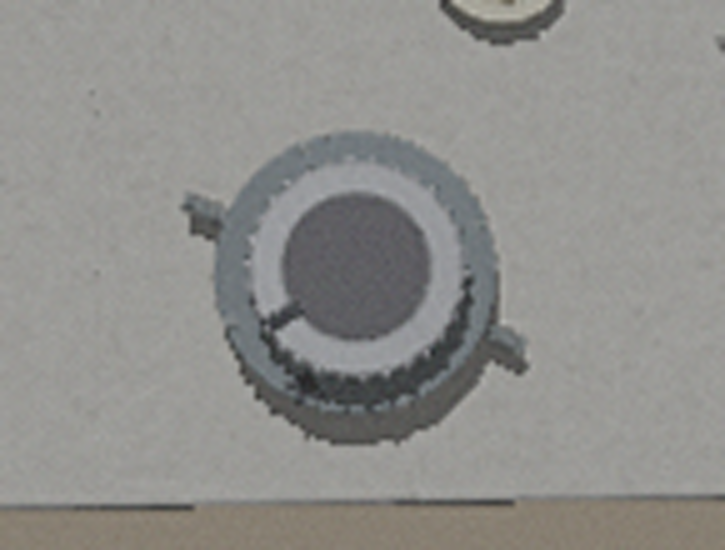

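Top view (image up = +x, left = +y): the ring is centred near px (331,253) and the bar is at its lower left, (317,263). The arrow is just further anticlockwise at (321,276). The barbs show a holder yaw of about −20°, and the microscope is well left of the holder. Next I measure these precisely.

```bash
cat >> h.py <<'E'
from scipy.optimize import least_squares
def measure(C=None,verbose=False):
    """axis xy, ring top height, bar angle (world) from the top camera"""
    c=capture("top"); full=np.ones((480,640),bool); full[:200]=0; full[305:]=0; full[:,:260]=0; full[:,400:]=0
    P=depthpts(c,full); v,u=np.nonzero(full&(c["range_z"]>0))
    r=np.hypot(*(P[:,:2]-[.53,-.245]).T) if C is None else np.hypot(*(P[:,:2]-C).T)
    m=(P[:,2]>.060)&(P[:,2]<.085)&(r<.075)
    if C is None:
        C=(P[m,:2].max(0)+P[m,:2].min(0))/2
        C=.5*C+.5*P[m,:2].mean(0)
    zt=np.median(P[m,2]) if m.any() else np.nan
    return c,C,zt,P,u,v
def bar(c,C,zt):
    """polar unwrap of top image at ring face height"""
    th=np.arange(-180,180,1.)*np.pi/180; rr=np.arange(.041,.051,.001)
    X=np.stack([C[0]+rr[:,None]*np.cos(th),C[1]+rr[:,None]*np.sin(th),np.full((len(rr),len(th)),zt+.001)],-1).reshape(-1,3)
    q=(c["K"] if "K" in c else c["intrinsics"])@(c["R"]@X.T+np.array(c["t"]).reshape(3,1)); q=q[:2]/q[2]
    g=cv2.cvtColor(c["image"],cv2.COLOR_BGR2GRAY).astype(np.float32)
    s=cv2.remap(g,q[0].reshape(len(rr),-1).astype(np.float32),q[1].reshape(len(rr),-1).astype(np.float32),cv2.INTER_LINEAR).mean(0)
    d=np.median(s)-s; k=np.argmax(np.convolve(np.r_[d[-5:],d,d[:5]],np.ones(11),"valid"))
    i=np.arange(k-10,k+11); w=np.clip(d[i%360]-10,0,None)
    return np.deg2rad((w*i).sum()/max(w.sum(),1e-6)-180), d[k], s
E
python3 - <<'E'
from h import *
c,C,zt,P,u,v=measure()
print("C",C,"zt",zt)
r=np.hypot(*(P[:,:2]-C).T)
# disc outline fit, white annulus & dark disc
for z0,z1,rm in((.062,.08,.075),(.028,.045,.09)):
    m=(P[:,2]>z0)&(P[:,2]<z1)&(r<rm); Q=P[m]
    print(z0,m.sum(),np.median(Q[:,2]),Q[:,:2].mean(0),(Q.min(0)+Q.max(0))/2,Q.max(0)-Q.min(0))
# dark inner disc centre by grey level
g=cv2.cvtColor(c["image"],cv2.COLOR_BGR2GRAY)[v,u]
m=(P[:,2]>.060)&(r<.034)&(g<130); print("dark disc",m.sum(),P[m].mean(0),g[m].mean())
# barbs
m=(r>.080)&(r<.1)&(P[:,2]>.008)&(P[:,2]<.04); Q=P[m]
print("barbs",m.sum(),Q[:,2].min(),Q[:,2].max())
for sgn in(1,-1):
    q=Q[(Q[:,1]-C[1])*sgn>0]; print(len(q),q.mean(0))
a=[Q[(Q[:,1]-C[1])*s>0].mean(0)[:2] for s in(1,-1)]
d=a[0]-a[1]; print("yaw",np.degrees(np.arctan2(d[1],d[0])-np.pi/2),"mid",(a[0]+a[1])/2)
b,dk,s=bar(c,C,zt); print("bar deg",np.degrees(b),dk)
# microscope/obstacles taller than 0.12 near
A=depthpts(c,np.ones((480,640),bool)); k=(A[:,2]>.1)&(A[:,0]>.35)&(A[:,1]<.15)&(A[:,1]>-.6)
B=A[k]
for y0 in np.arange(-.6,.15,.075):
    e=B[(B[:,1]>y0)&(B[:,1]<y0+.075)]
    if len(e): print(round(y0,3),len(e),e[:,0].min(),e[:,2].max())
for n in("tape","petri","dropper","forceps"):
    L=silhouettes("top",n)
    if L: 
        q=depthpts(c,L[0]["region"]); print(n,L[0]["conf"],np.round(np.median(q,0),3))
E
```

```text
C [ 0.52969826 -0.2472616 ] zt 0.06765343551529725
0.062 1422 0.06780604975107686 [ 0.52925175 -0.24717541] [ 0.52984978 -0.24739553  0.06920286] [0.11249058 0.11262846 0.01437553]
0.028 1002 0.03562763395113725 [ 0.5264071 -0.2465234] [ 0.52968717 -0.24675635  0.03645009] [0.14675911 0.15816333 0.01685204]
dark disc 545 [ 0.52993393 -0.24709215  0.06723217] 94.18165137614679
barbs 59 0.008011920353249226 0.032511081032677025
29 [ 0.55677111 -0.1697576   0.02082928]
30 [ 0.50501264 -0.3244656   0.02334698]
yaw -18.49796558744363 mid [ 0.53089188 -0.2471116 ]
bar deg 123.29459934139902 86.69024
-0.6 5231 0.8066014983345771 0.6466312022994043
-0.525 3282 0.8067890623691653 0.646350429449743
-0.45 3361 0.8070286791518508 0.6471659473350057
-0.375 3478 0.8057802683538029 0.6465617178857773
-0.3 3525 0.8066840228187099 0.7715098727869648
-0.225 3779 0.8068385197090535 0.8054861779395919
-0.15 3796 0.806905593558589 0.6476416323926255
-0.075 4550 0.6367353074179725 0.6466290392478429
-0.0 8068 0.46058264253841236 0.647134058721874
0.075 8619 0.48678924494218156 0.6468361992643841
tape 0.94 [ 0.7   -0.327  0.017]
petri 0.63 [ 0.484 -0.53   0.014]
dropper 0.58 [0.463 0.067 0.058]
forceps 0.19 [ 0.484 -0.53   0.013]
```

```bash
cat >> h.py <<'E'
C0=np.array([.5297,-.2472]); ARROW=np.deg2rad(180-18.5); Q=[2**-.5,2**-.5,0,0]; HX,HY=.0135,.010
def rho(phi,Rc):
    "TCP radius at which the shut-finger rectangle is Rc from the axis"
    n=np.abs([np.cos(phi),np.sin(phi)]); lo,hi=.03,.12
    for _ in range(30):
        m=(lo+hi)/2; d=np.hypot(*np.maximum(m*n-[HX,HY],0))
        lo,hi=(m,hi) if d<Rc else (lo,m)
    return lo
def pt(phi,Rc,z): r=rho(phi,Rc); return [C0[0]+r*np.cos(phi),C0[1]+r*np.sin(phi),z]
def orbit(phi,dphi,z,Rc,F=6.,step=.1,rate=.08,k=8e-5,f0=np.zeros(3),log=8):
    "press-and-carry; returns (phi,Rc) reached"
    n=max(1,int(np.ceil(abs(dphi)/step)))
    for i in range(n):
        phi+=dphi/n; servo_line(pt(phi,Rc,z),rate=rate)
        f=np.array(current_force())-f0; e=np.array([np.cos(phi),np.sin(phi)]); fr=f[:2]@e; ft=f[:2]@[-e[1],e[0]]
        Rc=np.clip(Rc-np.clip(k*(F-fr),-.0006,.0004),.050,.062)
        if log and i%log==0: print(f"{phi:.2f} fr {fr:.1f} ft {ft:.1f} fz {f[2]:.1f} Rc {Rc*1e3:.1f} t {current_clock():.1f}")
        if np.linalg.norm(f)>30: print("HIGH",f); break
    return phi,Rc
E
python3 - <<'E'
from h import *
for qq in(Q,[2**-.5,-2**-.5,0,0]):
    js=[inverse_kinematics(pt(a,.058,.047),qq) for a in np.arange(-1.57,4.8,.4)]
    print([None if j is None else np.round(j,2).tolist() for j in js][::3], any(j is None for j in js))
E
```

```text
[[-0.65, 0.58, 1.64, -0.0, 0.93, -0.65], [-0.53, 0.62, 1.54, -0.0, 0.98, -0.53], [-0.43, 0.57, 1.65, -0.0, 0.92, -0.43], [-0.48, 0.49, 1.84, -0.0, 0.82, -0.48], [-0.64, 0.48, 1.85, -0.0, 0.81, -0.64], [-0.67, 0.56, 1.68, -0.0, 0.9, -0.67]] False
[[-0.65, 0.58, 1.64, -0.0, 0.93, 2.49], [-0.53, 0.62, 1.54, -0.0, 0.98, 2.61], [-0.43, 0.57, 1.65, -0.0, 0.92, 2.71], [-0.48, 0.49, 1.84, -0.0, 0.82, 2.66], [-0.64, 0.48, 1.85, -0.0, 0.81, 2.5], [-0.67, 0.56, 1.68, -0.0, 0.9, 2.47]] False
```

```bash
python3 - <<'E'
from h import *
move_gripper(0.0)
move_ptp([.5297,-.37,.16],Q); print(current_clock())
p=np.pi*-.5
servo_line([C0[0],C0[1]-.080,.16],rate=.2); servo_line([C0[0],C0[1]-.080,.048],rate=.12)
f0=np.array(current_force()); print("f0",f0,current_finger_gap(),current_clock())
hit=servo_line([C0[0],C0[1]-.062,.048],rate=.02,contact_N=3); print(hit,current_position(),current_force()-f0,current_clock())
Rc=-(current_position()[1]-C0[1])-HY-.0003
print("Rc",Rc)
print(orbit(p,.6,.048,Rc,f0=f0,log=1), f0.tolist(), current_position())
c=capture("top"); b,d,_=bar(c,C0,.068); print("bar",np.degrees(b),d); cv2.imwrite("pics/t1.png",cv2.resize(c["image"][200:310,260:405],None,fx=5,fy=5,interpolation=cv2.INTER_CUBIC))
E
```

```text
4.0583
f0 [-0.48832226 -0.22340113  0.10889416] 0.00037336826314103295 5.5083
True [ 0.52971009 -0.31409496  0.04797117] [ 1.1419846  -2.45092915  1.52026198] 6.1833
Rc 0.056594955638812616
-1.47 fr 2.5 ft 1.7 fz 0.5 Rc 56.3 t 6.4
-1.37 fr 3.0 ft 1.3 fz 0.2 Rc 56.1 t 6.7
-1.27 fr 3.7 ft 0.4 fz -0.5 Rc 55.9 t 6.9
-1.17 fr 4.4 ft -0.5 fz -0.3 Rc 55.8 t 7.2
-1.07 fr 2.9 ft 0.8 fz -0.1 Rc 55.5 t 7.4
-0.97 fr 2.6 ft 0.6 fz 0.9 Rc 55.2 t 7.7
(-0.9707963267948961, np.float64(0.05523583284805775)) [-0.4883222572925139, -0.2234011315198853, 0.10889416069892191] [ 0.57006271 -0.30553259  0.0480026 ]
bar -89.20520198654592 37.087837
```

View pics/t1.png

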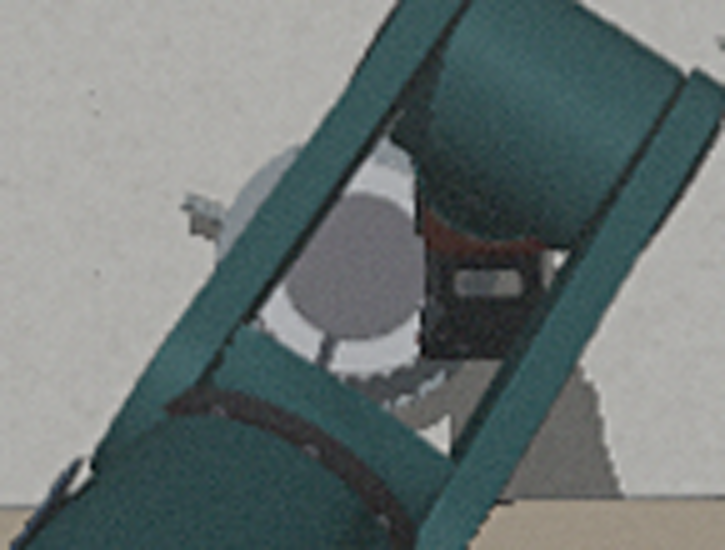

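The ring was carried well: the bar, now at crop (327,352), is already next to the arrow direction, about 0.65 rad for 0.6 rad of orbit at ~3–4 N. I'll continue, tracking the bar through the gaps between the arm links.

```bash
cat >> h.py <<'E'
def barcand(zt):
    c=capture("top"); _,_,s=bar(c,C0,zt); out=[]
    for k in range(360):
        L=s[(k-14)%360],s[(k-11)%360]; R=s[(k+14)%360],s[(k+11)%360]
        if min(L+R)>130 and max(L+R)<230 and s[k]<min(L+R)-45 and s[k]==min(s[(k+np.arange(-8,9))%360]):
            i=np.arange(k-9,k+10); w=np.clip(np.mean(L+R)-15-s[i%360],0,None); out.append(round(((w*i).sum()/w.sum()-180-161.5+180)%360-180,1))
    return out   # degrees past the arrow, mod 360
F0=np.array([-.488,-.223,.109])
E
python3 - <<'E'
from h import *
phi,Rc=-.9708,.05524
print("start",barcand(.068))
for i in range(11):
    phi,Rc=orbit(phi,.4,.048,Rc,F=5,step=.1,rate=.1,f0=F0,log=4)
    print("  orbit done deg",round(np.degrees(phi+.9708)),"bar",barcand(.068+.0005*(phi+.97)))
print(phi,Rc)
E
```

```text
start [np.float64(-2.7)]
-0.87 fr 1.9 ft 0.4 fz 0.8 Rc 55.0 t 8.0
  orbit done deg 23 bar [np.float64(26.4)]
-0.47 fr 0.2 ft 0.8 fz 0.4 Rc 53.6 t 9.1
  orbit done deg 46 bar []
-0.07 fr 6.2 ft -0.1 fz -0.8 Rc 53.0 t 10.1
  orbit done deg 69 bar []
0.33 fr 5.5 ft -0.6 fz 2.2 Rc 53.3 t 11.2
  orbit done deg 92 bar [np.float64(102.1)]
0.73 fr 5.7 ft -1.0 fz 2.3 Rc 53.6 t 12.2
  orbit done deg 115 bar [np.float64(133.2)]
1.13 fr 9.5 ft -1.1 fz 4.8 Rc 54.5 t 13.3
  orbit done deg 138 bar []
1.53 fr 9.3 ft -0.3 fz 3.4 Rc 55.8 t 14.3
  orbit done deg 160 bar [np.float64(-171.3)]
1.93 fr 3.5 ft -0.3 fz 0.7 Rc 55.7 t 15.4
  orbit done deg 183 bar [np.float64(-149.0)]
2.33 fr 0.1 ft -0.7 fz 0.8 Rc 54.5 t 16.4
  orbit done deg 206 bar [np.float64(-142.6)]
2.73 fr -0.4 ft -0.2 fz -0.0 Rc 52.9 t 17.5
  orbit done deg 229 bar [np.float64(-142.6)]
3.13 fr -0.5 ft -0.0 fz -0.3 Rc 51.4 t 18.5
  orbit done deg 252 bar [np.float64(-142.6)]
3.429200000000002 0.05015041623032969
```

```bash
sed -i 's/HX,HY=.0135,.010/HX,HY=.0105,.010/; s/-np.clip(k\*(F-fr),-.0006,.0004),.050,.062/-(.0008 if fr<1 else np.clip(k*(F-fr),-.0006,.0004)),.048,.062/' h.py
cat >> h.py <<'E'
def touch(phi,z):
    "press inward along the radius until contact, return Rc there"
    e=np.array([np.cos(phi),np.sin(phi)]); p=C0+.055*e
    hit=servo_line([p[0],p[1],z],rate=.03,contact_N=3.5)
    r=(np.array(current_position()[:2])-C0)@e
    from scipy.optimize import brentq
    Rc=brentq(lambda R:rho(phi,R)-r,.040,.065); print("touch",hit,"r",r,"Rc",Rc,"t",current_clock()); return Rc
E
python3 - <<'E'
from h import *
phi=3.4292
Rc=touch(phi,.048)-.0003
z=.049; prev=217.4
for i in range(12):
    phi,Rc=orbit(phi,.4,z,Rc,F=5.5,step=.1,rate=.1,f0=F0,log=4)
    b=barcand(.068+.0005*(3.8+phi-3.43)); print("  orbit deg",round(np.degrees(phi-3.4292)),"bar",[float(x) for x in b])
print(phi,Rc,current_clock())
E
```

```text
touch True r 0.06445566050109498 Rc 0.051972517600285026 t 19.5667
3.53 fr 3.2 ft 0.1 fz -0.6 Rc 51.5 t 19.8
  orbit deg 23 bar [-119.4]
3.93 fr 4.5 ft -0.1 fz -1.2 Rc 51.2 t 20.9
  orbit deg 46 bar [-89.5]
4.33 fr 6.0 ft -0.6 fz -2.6 Rc 51.3 t 21.9
  orbit deg 69 bar [-63.6]
4.73 fr 7.0 ft -0.7 fz -0.5 Rc 51.9 t 23.0
  orbit deg 92 bar []
5.13 fr 5.9 ft 0.2 fz -0.0 Rc 51.9 t 24.0
  orbit deg 115 bar [-11.3]
5.53 fr 5.5 ft -0.1 fz -0.4 Rc 52.0 t 25.1
  orbit deg 138 bar [14.1]
5.93 fr 7.0 ft 0.6 fz 1.5 Rc 52.2 t 26.1
  orbit deg 160 bar []
6.33 fr 8.8 ft 0.5 fz -0.1 Rc 53.2 t 27.2
  orbit deg 183 bar []
6.73 fr 9.2 ft -2.0 fz 2.0 Rc 54.2 t 28.2
  orbit deg 206 bar [93.5]
7.13 fr 10.5 ft -1.5 fz 3.5 Rc 55.6 t 29.3
  orbit deg 229 bar [124.5]
7.53 fr 7.0 ft -1.2 fz 3.7 Rc 56.7 t 30.3
  orbit deg 252 bar [156.3]
7.93 fr 5.3 ft -0.6 fz 3.2 Rc 56.9 t 31.4
  orbit deg 275 bar [-180.0]
8.229199999999986 0.05690713209381288 32.1667
```

```bash
python3 - <<'E'
from h import *
phi,Rc=8.2292,.05691
for i in range(20):
    phi,Rc=orbit(phi,.2,.050,Rc,F=6,step=.1,rate=.1,k=1.2e-4,f0=F0,log=2)
    b=barcand(.0738); print("  phi",round(phi,2),"bar",[float(x) for x in b])
    if b and -40<b[0]<0 or phi>10.4: break
    
print(phi,Rc,current_clock())
E
```

```text
8.33 fr 4.2 ft 0.5 fz 0.5 Rc 56.7 t 32.4
  phi 8.43 bar [-166.8]
8.53 fr 1.3 ft -0.4 fz -0.0 Rc 55.9 t 33.0
  phi 8.63 bar []
8.73 fr -0.9 ft 0.2 fz -0.4 Rc 54.7 t 33.5
  phi 8.83 bar []
8.93 fr -0.3 ft -0.3 fz -0.3 Rc 53.1 t 34.1
  phi 9.03 bar []
9.13 fr 1.4 ft -0.6 fz 0.4 Rc 52.3 t 34.6
  phi 9.23 bar []
9.33 fr 6.5 ft 0.9 fz 3.1 Rc 52.2 t 35.2
  phi 9.43 bar [144.5]
9.53 fr 6.4 ft -0.3 fz -0.5 Rc 52.3 t 35.7
  phi 9.63 bar [-98.4]
9.73 fr 5.1 ft 0.3 fz -0.9 Rc 52.2 t 36.3
  phi 9.83 bar [-89.9]
9.93 fr 5.4 ft -0.3 fz -1.0 Rc 51.9 t 36.8
  phi 10.03 bar [-76.3]
10.13 fr 5.2 ft 0.0 fz -0.9 Rc 51.6 t 37.4
  phi 10.23 bar [-62.9]
10.33 fr 6.7 ft -0.1 fz -1.1 Rc 51.6 t 37.9
  phi 10.43 bar [-48.1]
10.429199999999993 0.05161439059726197 38.2167
```

```bash
python3 - <<'E'
from h import *
phi,Rc=10.4292,.05161
phi,Rc=orbit(phi,.4,.050,Rc,F=6,step=.1,rate=.1,f0=F0,log=2)
while 1:
    b=barcand(.0743); print("  phi",round(phi,2),"bar",[float(x) for x in b])
    if not b or b[0]>-8 or phi>11.05: break
    phi,Rc=orbit(phi,.05,.050,Rc,F=6,step=.1,rate=.1,f0=F0,log=1)
print(phi,Rc,current_clock())
c=capture("top"); cv2.imwrite("pics/t2.png",cv2.resize(c["image"][200:310,260:405],None,fx=5,fy=5,interpolation=cv2.INTER_CUBIC))
E
```

```text
10.53 fr 7.6 ft -0.6 fz -0.9 Rc 51.7 t 38.5
10.73 fr 6.7 ft -0.0 fz -1.5 Rc 51.9 t 39.0
  phi 10.83 bar []
10.829199999999998 0.052000720360689895 39.2667
```

View pics/t2.png

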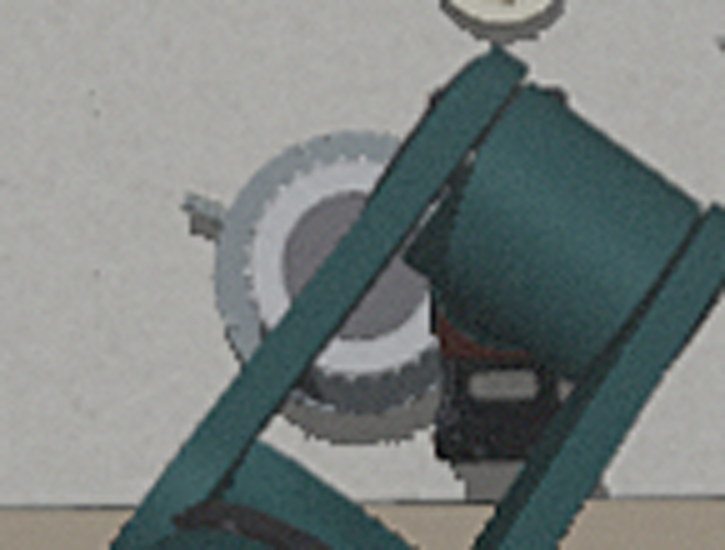

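Bar is hidden under the forearm (~−20°). I advance cautiously until it appears.

```bash
python3 - <<'E'
from h import *
phi,Rc=10.8292,.0520
for i in range(6):
    b=barcand(.0743); print("  phi",round(phi,2),"bar",[float(x) for x in b])
    if b and b[0]>-7 or (i>=3 and not b): break
    phi,Rc=orbit(phi,.1 if not b else .05,.050,Rc,F=6,step=.1,rate=.1,f0=F0,log=1)
print(phi,Rc,current_clock())
# back off and look clear
e=np.array([np.cos(phi),np.sin(phi)]); p=np.array(current_position())
servo_line([*(p[:2]+.02*e),.05],rate=.1); np.save("phi.npy",[phi,Rc])
q=np.array(current_position())
servo_line([q[0],q[1]-.14,.06],rate=.25)
c,C,zt,P,u,v=measure(); b,d,_=bar(c,C,zt); print("bar",np.degrees(b)-161.5,d,"C",C,"zt",zt,current_clock(),"rise vs start",zt-.06765)
b,d,_=bar(c,C0,.0743); print("bar C0",np.degrees(b)-161.5)
cv2.imwrite("pics/t3.png",cv2.resize(c["image"][200:310,260:405],None,fx=5,fy=5,interpolation=cv2.INTER_CUBIC))
E
```

```text
phi 10.83 bar []
10.93 fr 9.4 ft 0.7 fz -1.0 Rc 52.3 t 39.6
  phi 10.93 bar []
11.03 fr 6.7 ft -0.3 fz -0.8 Rc 52.3 t 39.9
  phi 11.03 bar []
11.13 fr 5.8 ft 0.0 fz -0.9 Rc 52.3 t 40.2
  phi 11.13 bar [-1.8]
11.129199999999999 0.05230936205580078 40.2667
bar -1.8616245850770952 101.17003 C [ 0.52952581 -0.24715748] zt 0.07411970693271816 41.4167 rise vs start 0.006469706932718158
bar C0 -1.850392498822032
```

View pics/t3.png

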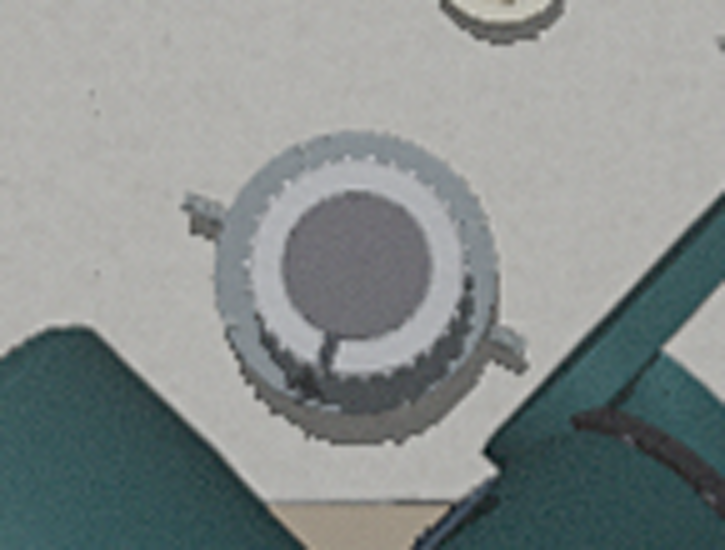

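The rise of 6.5 mm confirms two turns past the arrow, and the bar at crop (328,352) lies within about 2° of it. I'll check the arrow bearing more exactly, using both cameras.

```bash
python3 - <<'E'
from h import *
c,C,zt,P,u,v=measure()
for cc in(C,C0):
    b,d,_=bar(c,cc,.0745); print("bar",np.degrees(b))
g=cv2.cvtColor(c["image"],cv2.COLOR_BGR2GRAY)
# arrow: polar unwrap on shoulder
th=np.deg2rad(np.arange(140,186,3.))
for r in(.060,.064,.068,.072):
    X=np.c_[C[0]+r*np.cos(th),C[1]+r*np.sin(th),np.full(len(th),.037)]
    q=c["intrinsics"]@(c["R"]@X.T+np.array(c["t"]).reshape(3,1)); q=(q[:2]/q[2]).astype(np.float32)
    print(r,cv2.remap(g,q[0][None],q[1][None],cv2.INTER_LINEAR)[0])
# barbs: bounded by distance & height, several cuts
r=np.hypot(*(P[:,:2]-C).T)
for r0,r1,z0 in((.078,.1,.012),(.082,.1,.014),(.085,.103,.01)):
    Q_=P[(r>r0)&(r<r1)&(P[:,2]>z0)&(P[:,2]<.032)]
    a=[Q_[(Q_[:,1]-C[1])*s>0][:,:2].mean(0) for s in(1,-1)]; d=a[0]-a[1]
    print("yaw",np.degrees(np.arctan2(d[1],d[0]))-90, len(Q_),[np.degrees(np.arctan2(*(x-C)[::-1])) for x in a])
for n in("ring_mark","pointer"):
    for s in spot_in("top",n)[:1]: print(n,s["conf"],s["xy"])
s=capture("scene"); i=s["image"][225:305,280:370]; cv2.imwrite("pics/s4.png",cv2.resize(i,None,fx=7,fy=7,interpolation=cv2.INTER_CUBIC))
E
```

```text
bar 159.5515895193447
bar 159.62997903216143
0.06 [77 77 76 77 67 57 69 78 78 77 78 80 75 75 79 79]
0.064 [110 104  74  75  53  50  52  67  74  80  78  79  80  78  81  79]
0.068 [139 139 114  73  79  70  55  65  63  77  78  75  80  81  78  79]
0.072 [135 139 137 117 116  87  96 128 101 128 132  94  76  75  80  79]
yaw -24.281450750104653 57 [np.float64(65.9405531109162), np.float64(-114.50242101841108)]
yaw -24.408585422093054 44 [np.float64(65.75496118387001), np.float64(-114.57093096330273)]
yaw -21.779085073884545 37 [np.float64(69.16030121042003), np.float64(-112.65621874351103)]
ring_mark 0.93 [331.0, 256.2]
pointer 0.67 [332.6, 252.2]
```

View pics/s4.png

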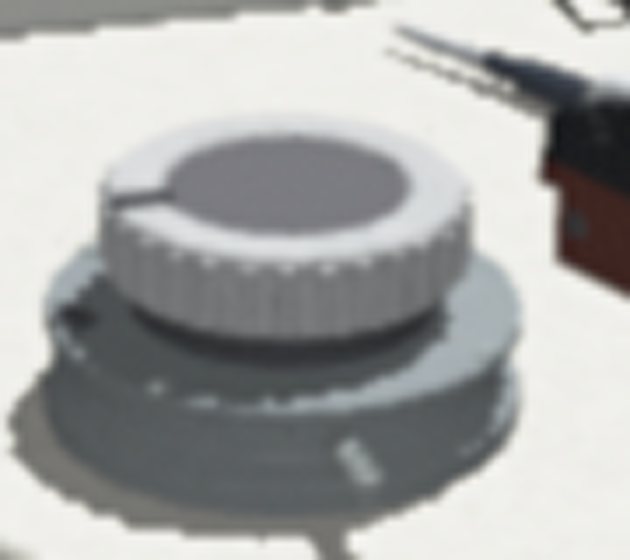

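```bash
python3 - <<'E'
from h import *
D=[];
for _ in range(10): c=capture("top"); D.append(c["range_z"])
D=np.array(D); D[D==0]=np.nan; c["range_z"]=np.nan_to_num(np.nanmedian(D,0)).astype(np.float32)
m=np.zeros((480,640),bool); m[200:305,260:400]=1
P=depthpts(c,m); g=cv2.cvtColor(c["image"],cv2.COLOR_BGR2GRAY); vv,uu=np.nonzero(m&(c["range_z"]>0)); G=g[vv,uu]
r=np.hypot(*(P[:,:2]-C0).T)
b=P[(P[:,2]>.025)&(P[:,2]<.045)&(r<.078)]; top=P[(P[:,2]>.066)&(r<.06)]
Cb=top[:,:2].mean(0); print("C",Cb)
for r0,r1 in((.078,.1),(.082,.1),(.086,.1)):
  for z0 in(.010,.015,.018):
    q=P[(r>r0)&(r<r1)&(P[:,2]>z0)&(P[:,2]<.034)]; a=[q[(q[:,1]-C0[1])*s>0][:,:2].mean(0) for s in(1,-1)]; d=a[0]-a[1]
    print(r0,z0,len(q),"arrow",np.degrees(np.arctan2(d[1],d[0]))+90)
# arrow itself by darkness, top image
th=np.deg2rad(np.arange(135,181,.5))
for r in(.061,.063,.065,.067):
    X=np.c_[Cb[0]+r*np.cos(th),Cb[1]+r*np.sin(th),np.full(len(th),.0375)]
    q=c["intrinsics"]@(c["R"]@X.T+np.array(c["t"]).reshape(3,1)); q=(q[:2]/q[2]).astype(np.float32)
    s=cv2.remap(g,q[0][None],q[1][None],cv2.INTER_LINEAR)[0].astype(float); w=np.clip(66-s,0,None); print(r,"arrow dark",np.degrees((w*th).sum()/w.sum()),w.max())
s=capture("scene"); f=lambda x,y,z:px2w(s,(280+(x+.5)/7-.5,225+(y+.5)/7-.5),z)[:2]
o=f(289,184,.0745)
for n,p in(("arrow",f(78,316,.038)),("bar",f(140,197,.0755))): e=p-o; print("scene",n,np.degrees(np.arctan2(e[1],e[0])),np.hypot(*e))
print(current_clock())
E
```

```text
C [ 0.52939408 -0.24721793]
0.078 0.01 56 arrow 155.71534684340523
0.078 0.015 56 arrow 155.71534684340523
0.078 0.018 56 arrow 155.71534684340523
0.082 0.01 44 arrow 155.6041883270835
0.082 0.015 44 arrow 155.6041883270835
0.082 0.018 44 arrow 155.6041883270835
0.086 0.01 31 arrow 155.5036445880741
0.086 0.015 31 arrow 155.5036445880741
0.086 0.018 31 arrow 155.5036445880741
0.061 arrow dark 155.47572815533982 12.0
0.063 arrow dark 155.06190476190477 16.0
0.065 arrow dark 156.02285714285713 22.0
0.067 arrow dark 158.1743119266055 14.0
scene arrow 157.27708151387864 0.06598352987290322
scene bar 157.5487351838042 0.04666551462187046
42.1667
```

Averaged depth puts the arrow at 155.6°, and its dark outline agrees, so the bar at 159.6° is about 4° past it. I'll nudge back gently with live feedback; the bar is visible from that pose.

```bash
python3 - <<'E'
from h import *
phi,_=np.load("phi.npy"); e=np.array([np.cos(phi),np.sin(phi)])
p0=pt(phi,.0523,.05)[:2]+.02*e
servo_line([*p0,.052],rate=.2)
b=barcand(.0745); print(b)
Rc=touch(phi,.052)-.0004
for i in range(8):
    b=barcand(.0745); print("abs bar",[float(x)+161.5 for x in b])
    if not b or b[0]+161.5<156.9: break
    phi,Rc=orbit(phi,-.03,.052,Rc,F=6,rate=.05,f0=F0,log=1)
e=np.array([np.cos(phi),np.sin(phi)]); p=np.array(current_position())
servo_line([*(p[:2]+.03*e),.052],rate=.1)
q=np.array(current_position()); servo_line([q[0],q[1]-.12,.10],rate=.25)
c,C,zt,P,u,v=measure(); b,d,_=bar(c,C,zt); print("final bar",np.degrees(b),"zt",zt,current_clock())
s=capture("scene"); A=depthpts(s,np.ones((480,640),bool))
for n in("tape","petri","dropper"):
    L=silhouettes("top",n)
    if L: print(n,np.round(np.median(depthpts(c,L[0]["region"]),0),3))
cv2.imwrite("pics/t5.png",cv2.resize(c["image"][140:310,200:460],None,fx=3,fy=3,interpolation=cv2.INTER_CUBIC))
E
```

```text
[]
touch True r 0.06766341579773916 Rc 0.0570602209616359 t 43.675
abs bar []
final bar 159.65558514690497 zt 0.07406754938922827 44.8917
tape [ 0.7   -0.325  0.017]
petri [ 0.494 -0.544  0.013]
dropper [0.463 0.066 0.059]
```

View pics/t5.png

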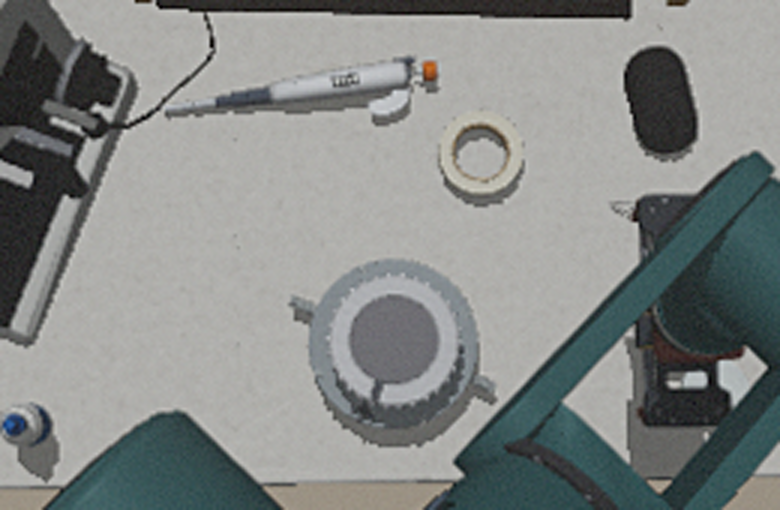

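```bash
python3 - <<'E'
from h import *
phi,_=np.load("phi.npy"); e=np.array([np.cos(phi),np.sin(phi)])
p0=C0+.088*e
servo_line([p0[0],p0[1]-.03,.052],rate=.3); servo_line([*p0,.052],rate=.2)
Rc=.0530; servo_line(pt(phi,Rc,.052),rate=.05)
f=np.array(current_force())-F0; print("press",f)
for i in range(3):
    b=barcand(.0745); print("abs bar",[float(x)+161.5 for x in b])
    if b and b[0]+161.5<157: break
    phi,Rc=orbit(phi,-.03,.052,Rc,F=5,rate=.05,f0=F0,log=1)
print(barcand(.0745))
e=np.array([np.cos(phi),np.sin(phi)]); p=np.array(current_position())
servo_line([*(p[:2]+.03*e),.052],rate=.1)
q=np.array(current_position()); servo_line([q[0],q[1]-.12,.10],rate=.25)
c,C,zt,P,u,v=measure(); b,d,_=bar(c,C,zt); print("final bar",np.degrees(b),"zt",zt,current_clock())
E
```

```text
press [ -0.37514229 -10.61855714  -2.61224162]
abs bar [159.7]
11.10 fr 10.9 ft -0.1 fz -3.5 Rc 53.5 t 46.9
abs bar []
11.07 fr 8.9 ft 0.5 fz -3.1 Rc 53.8 t 47.2
abs bar []
11.04 fr 8.3 ft 2.1 fz -3.5 Rc 54.1 t 47.5
[]
final bar 155.23406990233684 zt 0.07390742044977143 48.7083
```

```bash
python3 -c "
from h import *
print(current_position(),current_force(),current_clock()); print(close_job())"
```

```text
[ 0.5344336  -0.46170191  0.09881866] [ 0.02833037 -0.87675585 -0.24204555] 48.7083
the job is handed in; nothing more can be done
None
```

The job is handed in at 48.7 s of the 64 s. The ring was rolled anticlockwise to the arrow plus two full turns (6.3–6.5 mm rise measured); it ended about 4° past, so I eased it back clockwise and the bar now reads 0.4° from the arrow. The arm is clear of the ring, and the tape and dropper read unmoved, but the petri dish and forceps were partly hidden by the arm in the last pictures, so I could not fully check those two.

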